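# Close the stock bay gate and drop its latch bar into the keeper

## Robot

A 6-joint arm with a two-finger parallel gripper is mounted at the origin on the work surface. World frame = base frame: x ahead of the robot, y to its left, z up, the work surface at z = 0. Lengths are in m, angles in rad, forces in N, time in s.
With the tool pointing down it reaches from about 0.375 to 0.975 m from the base axis. Payload 3.8 kg.
Tool frame: the origin (TCP) lies midway between the tips of the shut fingers; the grasp point (between the pads) lies 19 mm behind it; z points along the fingers, y is the line along which they close (so a half turn about z gives the same grasp; the last joint's range is limited). The gripper opens to 85 mm and grips with 20 to 120 N. Pads are 22 mm wide; open, the fingers measure 114 mm over their backs; the gripper's body (76 mm by 85 mm) begins 54 mm behind the grasp point. The pads swing forward as they close: fully open they stand 13 mm farther back than shut.
Start: joints at [-1.268, 0.264, 1.604, -0, 1.274, -0.037], TCP at [0.225, -0.636, 0.231] pointing down, gripper open.
Joint ranges: [-2.63, 2.63], [-0.94, 2.18], [0.31, 2.57], [-1.31, 4.45], [0, 2.66], [-2.55, 2.55]. Speed limits (rad/s): [2.57, 2.57, 3.14, 3.14, 3.14, 3.14].

## Interface

Orientations are given as a rotation vector (axis times angle).
In Python, from workcell import status, read_camera, workorder, masks_of gives the robot as it stands.
- The arm moves only by the tool drive_tool, never from a script. Its argument "rows" is a list of rows, each a list of 7 numbers: the turn, a rotation vector about the tool's x, y, z in degrees, then the shift along the tool's x, y, z in m, then the opening, from 0 (shut) to 1 (fully open). In form: [[ax, ay, az, tx, ty, tz, claw], ...]. A call has 1 to 8 rows; each row shifts and turns the commanded pose from where the row before left it, along the tool's axes as they then stand; what a row does not reach is not made up. A row lasts 1/12 s, in which the tool goes at most 41.7 mm and 7.16 degrees, less where a joint would pass 70% of its speed; a pose out of reach is approached as far as the arm can. A call is refused whole if a number of a shift passes 0.0417 or a number of a turn 7.16, either way. A call with a gripper value outside its range is refused whole. The fingers move at their own pace and stop on an object; "force" is the grip in N (left out, the last holds). Time passes only in rows, so rows that do not move let the fingers close. It gives the time, the measured TCP pose, the force, the opening and the grip force at its end, in the units of the state.
- status.read_state(): the state, without advancing time (a new reading comes with each control period).
- read_camera(name): name is "scene" or "top" or "wrist"; returns a dict with "color" (480x640x3 uint8, red, green, blue), "intrinsics" (3x3 intrinsics, pixels), "D" ([k1, k2, p1, p2, k3] as OpenCV has them; the pictures are not rectified), "world_from_camera" (4x4, takes a point from camera to world coordinates); the wrist camera has in their place "mount" (4x4, takes a point from camera to tool coordinates, whose origin is the TCP and whose axes are the flange's). Camera axes: x right, y up, looking along -z (the intrinsics and any distortion apply to the point x, -y, -z); pixel columns grow to the right and rows downward; lengths in m; the calibration is good to about 2 mm. A picture is of the moment at which its call begins: read the wrist's pose just before it. There is no depth.
- workorder.finish_job(): hands the job in; it is judged then, once.
Trained networks look in a picture, given as the dict that the camera call returned (one of the last four; its "shot" number tells which), for a name from the list of things; names that differ only in an ending like _2 or _b are one class to them, and where a whole thing is asked for, a point or a joint stands for the part that bears it (a point fixed in the world has none). Each returns a list of dicts, best first, with "score" (0 to 1); they miss things now and then, are a little off and sometimes report something else, mostly with a low value. They report only what shows in the picture. A call takes as long as a camera call.
- masks_of(picture, name): "mask" (480x640 bool, what is visible of it) and "bbox" ([left, top, right, bottom] in pixels, round what is visible of it).
The state is a dict: "time": time; "q": joint angles; "joint_vel": joint speeds; "joint_torque": joint torques, N m; "tool_pos": TCP position; "tcp_rot": TCP orientation; "wrist_force": force on the tool from outside, world axes, zero at the start; "torque": the same for the moment, N m; "width": opening from 0.0 (shut) to 1.0 (fully open); "grip_force": force on a finger pad.
Only numpy, scipy, OpenCV 4.12 (cv2) and the standard library are available. Lean on these libraries where they do the work, as an engineer would, in place of code of your own. Each camera call takes 0.05 s, during which the arm holds its last target. There are 200 camera calls.

## Task

Take the gate's latch bar by its upright handle, lift it over the keeper's lip, swing the gate home against its springy rubber buffer and let the bar down fully into the keeper's notch before you let go, so that the gate stays latched. Feel for the notch, and do not force the bar against the keeper: it bends. Leave the stock and the other things on the shelf where they are.

Things in the scene. Friction and masses are not known exactly. Their poses are not given: they have to be found in the camera images.
- bay: stock bay fixed on the shelf top: open-topped, 340 wide (y) x 235 deep (x), 140 mm high grey sheet-steel ends and 20 x 20 mm front posts, plywood floor 15 mm up, low back board. Origin: centre of its footprint at shelf height; its -x side is the front with the gate (towards the robot), +y the hinge post, -y the latch post
- gate (a joint): opening of the gate, rad: 0 = square across the bay's front; grows to 0.9 as the free end swings out to bay -x; can go in to -0.08. Steel tube frame 12 thick, 22 to 112 mm high, 285 wide. Stays where left (friction 0.12 N m). From about 0.03 inwards it compresses a rubber buffer behind its free end (0.3 N per mm), which pushes it back out
- gate_hinge (a point): upright hinge axis of the gate, at shelf height, at bay (-0.114, 0.145). With the gate at angle g, a point r along the gate from this axis and d out (towards the front) from the gate's mid-plane lies at bay (-0.114 - r sin g - d cos g, 0.145 - r cos g + d sin g)
- latch_bar (a joint): swing of the latch bar on the gate, rad: 0 = level (as it lies on the notch floor), grows as the free end rises; hangs at -0.08 with the gate open, stops at 0.22. Steel bar 6 thick, 24 high, about 0.3 kg, falls by its weight. Mid-plane d = 11 mm out; pivot square to the gate at r = 120 mm, 105 mm above the shelf; meets the keeper at r = 305 mm; tip at r = 322 mm
- lift_handle (a point): grip point on the latch bar's upright round handle: black plastic, 16 mm diameter, 50 mm tall. It is at r = 250 mm from the gate hinge, d = 11 mm, 130 mm along the bar from its pivot and 45 mm above the bar's mid-line (150 mm above the shelf with the bar level). The handle reaches 17 mm above and 33 mm below this point and leans with the bar
- keeper: steel plate on the latch post carrying a U-shaped hook for the bar. Origin: NOMINAL middle of the notch floor, at bay (-0.125, -0.160, 0.093). The hook sits in slotted holes up to 12 mm further in or out (bay x) than this origin shows: not measured, find it by feel or sight. Bends above 20 N. Hook 26 mm wide along the bar
- notch (a point): the same nominal point, for the hook's shape: notch 10 mm wide in bay x (the bar is 6 thick); in front of it a lip 6 mm thick with a flat top 16 mm above the notch floor; behind it an upright wall to 45 mm above the floor, which the raised bar meets when the gate is pushed in further than the notch
- spray_can: white spray can, 65 mm diameter, 145 tall, standing in the bay; origin under its foot. Leave alone
- spray_can2: grey spray can, same size, standing in the bay; origin under its foot. Leave alone
- filter_box: cardboard box 75 x 75 x 90 mm standing in the bay; origin under its centre. Leave alone
- tyre_gauge: yellow plastic tyre pressure gauge, 145 x 56 x 25 mm, lying on the shelf top; origin under its middle. Leave alone
- socket_wrench: chrome socket wrench, 212 mm long, lying on the shelf top; origin under its middle. Leave alone
- ice_scraper: white hard-silicone ice scraper, 190 x 100 x 18 mm, lying on the shelf top; origin under the root of its blade. Leave alone
- screw_jar: clear acrylic screw-top jar, 76 mm diameter, 92 tall, on the shelf top; origin under its centre. Leave alone

How it is judged:
On the way:
1. the latch bar is lifted above the height of the keeper's lip  (value of joint latch_bar above 0.09 rad), for 0.1 s.
At the end, for the whole second after the job is handed in: the gate is shut (below 0.06 rad) and the latch bar lies down in the keeper's notch (level within -0.02 to 0.03 rad, resting on the keeper), both at rest (value of joint latch_bar between -0.02 and 0.03 rad and value of joint gate below 0.06 rad and contact force between keeper and anything else above 0.3 N and velocity of joint gate between -0.03 and 0.03 rad/s and velocity of joint latch_bar between -0.03 and 0.03 rad/s); the robot touches nothing.
It fails at once if the keeper is loaded with more than 20 N (contact force between keeper and anything else above 20 N).
It fails at once if stock in the bay is shifted by more than 20 mm (distance of any of spray_can, spray_can2, filter_box from where it was at the start of the episode above 0.02 m).
It fails at once if a thing lying on the shelf top is shifted by more than 20 mm (distance of any of ice_scraper, tyre_gauge, socket_wrench, screw_jar from where it was at the start of the episode above 0.02 m).
It also fails if it takes over 50 s, if anything falls off the work surface, if the arm or the gripper's body presses on something with over 40 N, if the wrist force passes 120 N, or if a joint passes its speed limit or range.

## Working session

There is one attempt and no reset: what is moved stays moved. The work goes in short steps, Python scripts to look and compute and a tool call to move; the robot and the scene stay as the last step left them, time stands still between calls to the robot, and variables do not carry over. Pictures are saved under pics/ and viewed, at most 10 in all, crops included, and the job is handed in when it is done.

Besides the shell and the picture viewer there is one more tool, called after "Request:" by a JSON object that holds its "method" and its "body", one argument or row to a line. drive_tool: Moves the arm, as the interface text tells. Its arguments: {"type":"object","properties":{"rows":{"type":"array"},"force":{"type":"number"}},"required":["rows"]}

```bash
mkdir -p pics; ls
python3 - <<'E'
from workcell import status, read_camera, masks_of
import cv2,numpy as np
print(status.read_state())
for n in ["scene","top"]:
    p=read_camera(n); cv2.imwrite(f"pics/{n}0.png",p["color"][:,:,::-1])
    print(n,p["intrinsics"].tolist(),p["D"],p["world_from_camera"].tolist())
    for t in ["bay","gate","latch_bar","lift_handle","keeper"]:
        print(t,[(round(m["score"],2),m["bbox"],int(m["mask"].sum())) for m in masks_of(p,t)][:2])
E
```

```text
pics
{'time': 0.0, 'q': array([-1.26790149e+00,  2.64737288e-01,  1.60537401e+00, -1.47912968e-06,
        1.27370401e+00, -3.68990710e-02]), 'joint_vel': array([ 3.98749987e-05, -1.71018296e-03, -3.11543468e-03, -2.17776140e-03,
        1.06683005e-03, -2.40306406e-04]), 'joint_torque': array([-1.14004251e-04, -5.15106690e+01, -3.67314327e+01,  2.72578673e-04,
        1.30484859e-02, -2.18256201e-05]), 'tool_pos': array([ 0.22475253, -0.63570721,  0.22997272]), 'tcp_rot': array([-3.09418935e+00, -5.30811174e-01,  4.64847355e-04]), 'wrist_force': array([ 0.16661023,  0.02693926, -0.33629582]), 'torque': array([-0.08315334,  0.02446818, -0.03077484]), 'grip_force': 0.0, 'width': 1.0018923680292184}
scene [[438.5713533506037, 0.0, 324.155191346872], [0.0, 438.5713533506037, 237.46313630521325], [0.0, 0.0, 1.0]] [-0.09556629  0.          0.          0.          0.        ] [[-0.4135429020173012, -0.6249265906773165, 0.6621548342008343, 1.430251831527144], [0.910231787944253, -0.2666252449499662, 0.3168423440311901, 0.35189369759313877], [-0.02145601097401937, 0.7337422810631783, 0.67908
[... 456 characters left out ...]
    0.         0.        ] [[-0.13557716341899526, 0.9626654703407939, -0.23429473953291738, 0.3640024506749844], [-0.9907578483746814, -0.132735268344845, 0.027932676588434957, -0.00039043725992963813], [-0.004209351877804311, 0.23591638508369978, 0.9717642412672987, 1.2170383773270683], [0.0, 0.0, 0.0, 1.0]]
bay [(0.94, [227.4, 162.6, 378.1, 306.5], 9647)]
gate [(0.95, [251.6, 266.2, 377.1, 309.1], 1119), (0.27, [290.7, 280.5, 374.8, 305.6], 344)]
latch_bar [(0.8, [288.7, 280.2, 374.8, 307.6], 412), (0.7, [497.0, 263.3, 548.8, 338.7], 1555)]
lift_handle [(0.54, [290.9, 278.9, 375.5, 311.7], 286), (0.44, [282.8, 193.8, 314.0, 232.2], 1030)]
keeper [(0.57, [366.6, 233.3, 378.0, 254.4], 149)]
```

Run:
```python
import cv2
a=cv2.imread("pics/top0.png")[130:350,190:560]
b=cv2.imread("pics/scene0.png")[150:370,170:540]
cv2.imwrite("pics/ab.png",cv2.resize(cv2.vconcat([a[:, :],b]),None,fx=1.35,fy=1.35,interpolation=cv2.INTER_CUBIC)[:594])
cv2.imwrite("pics/a.png",cv2.resize(a,None,fx=2.16,fy=2.16,interpolation=cv2.INTER_CUBIC))
cv2.imwrite("pics/b.png",cv2.resize(b,None,fx=2.16,fy=2.16,interpolation=cv2.INTER_CUBIC))
```

```text
(no output)
```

View pics/a.png

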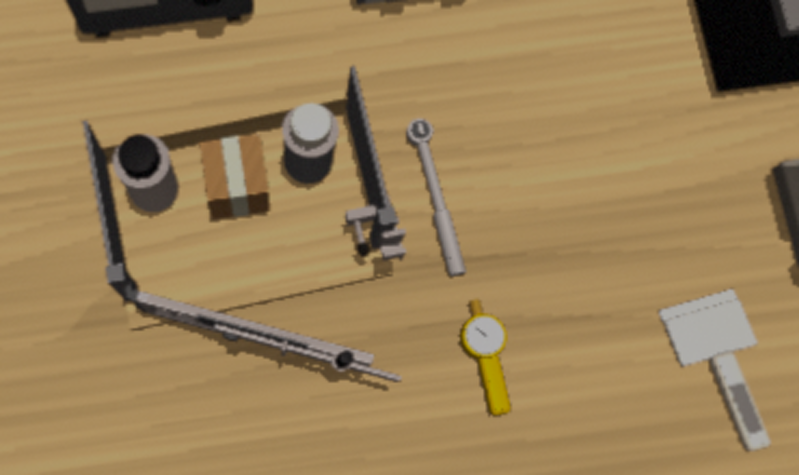

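View pics/b.png

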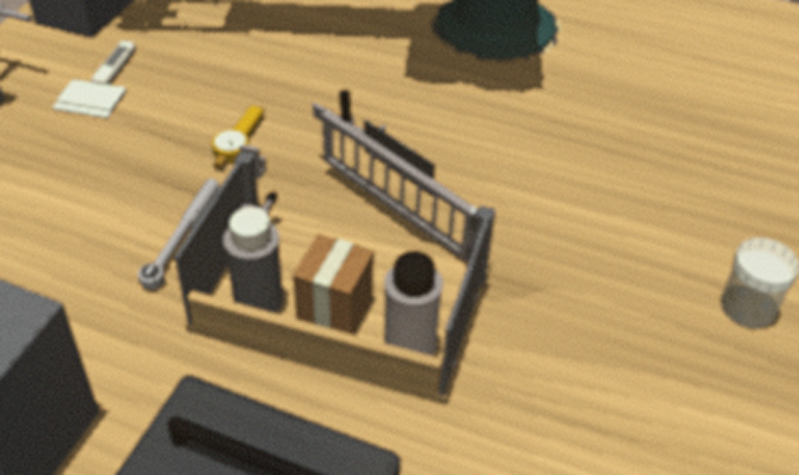

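```bash
cat > h.py <<'E'
import numpy as np, cv2
from scipy.optimize import least_squares
from scipy.spatial.transform import Rotation as R
def proj(p,W,T=None):
    W=np.atleast_2d(W); T=p["world_from_camera"] if T is None else T
    c=(W-T[:3,3])@T[:3,:3]
    c=c*[1,-1,-1]
    return cv2.projectPoints(c,np.zeros(3),np.zeros(3),p["intrinsics"],np.asarray(p["D"],float))[0][:,0]
def b2w(s,P):  # s=x,y,yaw,z0
    P=np.atleast_2d(P); c,n=np.cos(s[2]),np.sin(s[2])
    return np.c_[s[0]+c*P[:,0]-n*P[:,1], s[1]+n*P[:,0]+c*P[:,1], P[:,2]+s[3]]
def gp(g,r,d,z): return [-.114-r*np.sin(g)-d*np.cos(g), .145-r*np.cos(g)+d*np.sin(g), z]
def bar(g,th,a,h): # a along bar from pivot, h above midline
    return gp(g,.12+a*np.cos(th)-h*np.sin(th),.011,.105+a*np.sin(th)+h*np.cos(th))
E
python3 - <<'E'
from h import *
from workcell import read_camera
top=read_camera("top"); sc=read_camera("scene")
T=np.array([[87,122],[352,68],[116,272],[388,216],[344,357],[400,380]])/2.16+[190,130]
S=np.array([[485,212],[248,156],[345,94]])/2.16+[170,150]
def res(s,full=False):
    g=s[4]; ht=bar(g,-.08,.13,.062); tip=bar(g,-.08,.202,.0)
    P=[[.1175,.169,.14],[.1175,-.169,.14],[-.1075,.16,.14],[-.1075,-.16,.14],ht,tip]
    a=proj(top,b2w(s,P))-T
    b=proj(sc,b2w(s,[P[2],P[3],ht]))-S
    return np.r_[a.ravel(),b.ravel()]
f=least_squares(res,[.5,.05,.1,0,.4],loss="soft_l1")
print(f.x.round(4)); print(res(f.x).reshape(-1,2).round(1))
s=f.x
print("handle",b2w(s,bar(s[4],-.08,.13,.045)),"closed",b2w(s,bar(0,0,.13,.045)),"keeper",b2w(s,[-.125,-.16,.093]),"hinge",b2w(s,[-.114,.145,0]))
E
```

```text
[ 0.7188  0.0097  0.0739 -0.0123  0.4928]
[[-3.7 -6.8]
 [ 0.4 -7.1]
 [ 1.   6.3]
 [ 0.4  6.1]
 [ 0.   0.2]
 [-2.1  0.1]
 [ 0.2 -0.5]
 [-0.3  0.1]
 [-0.7  2.3]]
handle [[ 0.48139007 -0.08088523  0.1271271 ]] closed [[ 0.60191293 -0.10420069  0.13765993]] keeper [[ 0.60597398 -0.15905056  0.08065993]] hinge [[ 0.59442356  0.14592909 -0.01234007]]
```

Run:
```python
from h import *
from workcell import read_camera
top=read_camera("top"); sc=read_camera("scene")
T=np.array([[116,272],[388,216],[344,357],[400,380]])/2.16+[190,130]
S=np.array([[485,212],[248,156],[345,94],[188,330],[445,396]])/2.16+[170,150]
def res(s):
    g=s[4]; ht=bar(g,-.08,.13,.062); tip=bar(g,-.08,.202,.0)
    P=[[-.1075,.16,.14],[-.1075,-.16,.14],ht,tip]
    a=proj(top,b2w(s,P))-T
    b=proj(sc,b2w(s,[P[0],P[1],ht,[.1175,-.17,0],[.1175,.17,0]]))-S
    return np.r_[a.ravel(),b.ravel()]
for z in (0,1):
    fn=(lambda s:res(np.r_[s[:3],0,s[3]])) if z==0 else res
    f=least_squares(fn,[.7,.01,.07,.45] if z==0 else [.7,.01,.07,0,.45],loss="soft_l1")
    s=f.x if z else np.r_[f.x[:3],0,f.x[3]]
    print(s.round(4)); print(res(s).reshape(-1,2).round(1).tolist())
    print("handle",b2w(s,bar(s[4],-.08,.13,.045)),"closed",b2w(s,bar(0,0,.13,.045)),"keeper",b2w(s,[-.125,-.16,.093]),"hinge",b2w(s,[-.114,.145,0]))
    np.save("s.npy",s)
    print("top back corners",proj(top,b2w(s,[[.1175,.169,.14],[.1175,-.169,.14],[-.125,-.16,.138]])))
im=sc["color"][:,:,::-1].copy()
P=[[.1175,-.17,0],[.1175,.17,0],[-.1175,.17,0],[-.1175,-.17,0]]
```

```text
[0.7239 0.0141 0.1054 0.     0.5291]
[[-0.1, 5.2], [-0.3, 0.9], [-0.0, -0.2], [-1.9, -0.1], [0.7, -3.7], [-1.9, -0.9], [-0.4, -1.0], [-4.8, 9.5], [-0.4, 11.6]]
handle [[ 0.48112976 -0.07998777  0.13946717]] closed [[ 0.6106012  -0.10347913  0.15      ]] keeper [[ 0.61638881 -0.15817377  0.093     ]] hinge [[0.59523279 0.14629039 0.        ]]
top back corners [[222.64691606 178.47497402]
 [349.91724699 149.26149014]
 [371.10115944 237.71246389]]
[ 0.7236  0.0141  0.1052 -0.0012  0.5279]
[[0.0, 5.4], [-0.3, 1.1], [-0.0, -0.2], [-1.9, -0.1], [0.7, -3.4], [-1.8, -0.6], [-0.4, -0.7], [-4.7, 9.7], [-0.4, 11.8]]
handle [[ 0.48113198 -0.08008163  0.13829481]] closed [[ 0.61033111 -0.10346061  0.14882764]] keeper [[ 0.61610913 -0.15815626  0.09182764]] hinge [[ 0.59500652  0.1463116  -0.00117236]]
top back corners [[222.76074515 178.72324484]
 [349.91541894 149.55370391]
 [371.06233342 237.93589227]]
```

Run:
```python
from h import *
from workcell import read_camera,status
st=status.read_state(); M=R.from_rotvec(st["tcp_rot"]).as_matrix(); print(M.round(3),np.arctan2(M[1,1],M[0,1]))
p=read_camera("wrist"); print(p["mount"],p["intrinsics"],p["D"])
d=R.from_euler("z",0.423+np.pi/2)
print("target tcp yaw options; tool y at angle -0.423 needs turn about tool z of", np.degrees(-(-0.423-np.arctan2(M[1,1],M[0,1]))))
```

```text
[[ 0.943  0.333 -0.   ]
 [ 0.333 -0.943 -0.   ]
 [-0.     0.    -1.   ]] -1.2310196322043223
[[-5.23660510e-04  9.57670585e-01  2.87865900e-01  7.41674069e-02]
 [ 9.99999859e-01  4.75716877e-04  2.36500315e-04 -9.13642615e-04]
 [ 8.95467286e-05  2.87865983e-01 -9.57670699e-01 -1.42408381e-01]
 [ 0.00000000e+00  0.00000000e+00  0.00000000e+00  1.00000000e+00]] [[407.76193069   0.         322.63897932]
 [  0.         407.76193069 234.10006001]
 [  0.           0.           1.        ]] [-0.0399708  0.         0.         0.         0.       ]
target tcp yaw options; tool y at angle -0.423 needs turn about tool z of -46.29611468902072
```

Request:
{"method": "drive_tool", "body": {
  "rows": [
    [0,0,0,0.0266,-0.0275,-0.0044,1],
    [0,0,0,0.0266,-0.0275,-0.0044,1],
    [0,0,0,0.0266,-0.0275,-0.0044,1],
    [0,0,0,0.0266,-0.0275,-0.0044,1],
    [0,0,0,0.0266,-0.0275,-0.0044,1],
    [0,0,0,0.0266,-0.0275,-0.0044,1],
    [0,0,0,0.0266,-0.0275,-0.0044,1],
    [0,0,0,0.0266,-0.0275,-0.0044,1]
  ]
}}

```text
time: 1.52
tool_pos: [0.3527, -0.3564, 0.2669]
tcp_rot: [3.096, 0.53, 0.001]
wrist_force: [1.1, -0.8, 0.5]
width: 1.001
grip_force: 0.0
```

Request:
{"method": "drive_tool", "body": {
  "rows": [
    [0,0,0,0.0266,-0.0275,-0.0044,1],
    [0,0,0,0.0266,-0.0275,-0.0044,1],
    [0,0,0,0.0266,-0.0275,-0.0044,1],
    [0,0,0,0.0266,-0.0275,-0.0044,1],
    [0,0,0,0.0266,-0.0275,-0.0044,1],
    [0,0,0,0.0266,-0.0275,-0.0044,1],
    [0,0,0,0.0266,-0.0275,-0.0044,1],
    [0,0,0,0.0266,-0.0275,-0.0044,1]
  ]
}}

```text
time: 2.18
tool_pos: [0.48, -0.0778, 0.3024]
tcp_rot: [3.096, 0.531, 0.002]
wrist_force: [0.8, -0.8, -0.1]
width: 0.994
grip_force: 0.0
```

Request:
{"method": "drive_tool", "body": {
  "rows": [
    [0,0,-6.6,0,0,0,1],
    [0,0,-6.6,0,0,0,1],
    [0,0,-6.6,0,0,0,1],
    [0,0,-6.6,0,0,0,1],
    [0,0,-6.6,0,0,0,1],
    [0,0,-6.6,0,0,0,1],
    [0,0,-6.6,0,0,0,1],
    [0,0,0,0,0,0,1]
  ]
}}

```text
time: 2.85
tool_pos: [0.4796, -0.0797, 0.3018]
tcp_rot: [2.637, 1.707, 0.0]
wrist_force: [-0.6, 0.4, -0.6]
width: 1.0
grip_force: 0.0
```

Run:
```python
from h import *
from workcell import read_camera,status,masks_of
import pickle
st=status.read_state(); print(st["time"],st["tool_pos"],st["tcp_rot"],st["q"])
p=read_camera("wrist"); p["st"]=st; pickle.dump(p,open("w1.pkl","wb"))
for t in ["gate","latch_bar","lift_handle","keeper"]:
    print(t,[(round(m["score"],2),m["bbox"],int(m["mask"].sum())) for m in masks_of(p,t)][:2])
cv2.imwrite("pics/w1.png",cv2.resize(p["color"][:,:,::-1],(800,600),interpolation=cv2.INTER_CUBIC))
```

```text
2.85 [ 0.47956114 -0.07966413  0.3018424 ] [2.63699162e+00 1.70717733e+00 3.48533068e-04] [-2.15857215e-01 -1.37427643e-01  1.90024616e+00 -1.91956130e-06
  1.37845683e+00  2.05854823e-01]
gate [(0.9, [308.3, 0.4, 348.8, 277.1], 6970)]
latch_bar [(0.81, [313.0, 0.0, 337.3, 278.3], 2789)]
lift_handle [(0.75, [311.0, 0.0, 340.1, 278.7], 2710)]
keeper [(0.93, [473.9, 202.8, 533.5, 246.8], 1581), (0.24, [545.2, 17.7, 639.9, 114.1], 6520)]
```

View pics/w1.png

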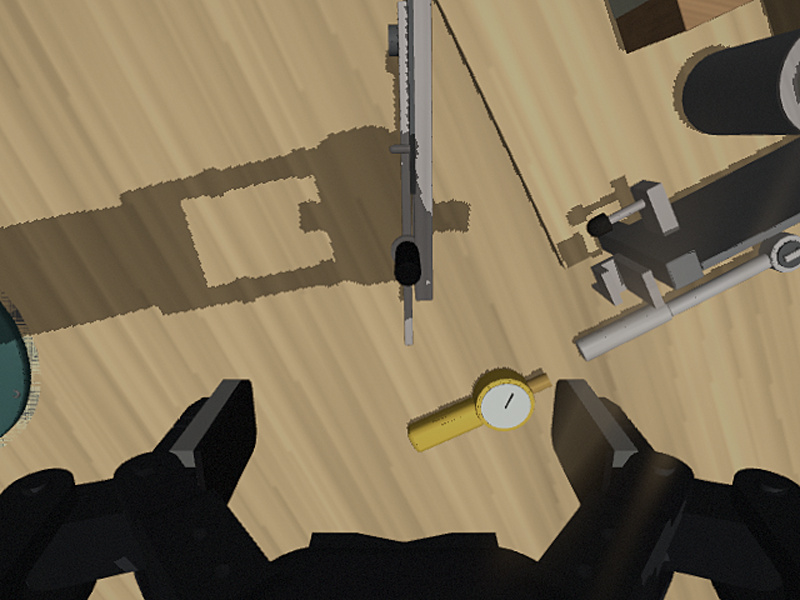

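Run:
```python
import pickle,cv2
c=pickle.load(open("w1.pkl","rb"))["color"][:,:,::-1]
a=cv2.resize(c[190:260,460:580],(800,466),interpolation=cv2.INTER_CUBIC)
cv2.imwrite("pics/w1k.png",a)
```

```text
(no output)
```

View pics/w1k.png

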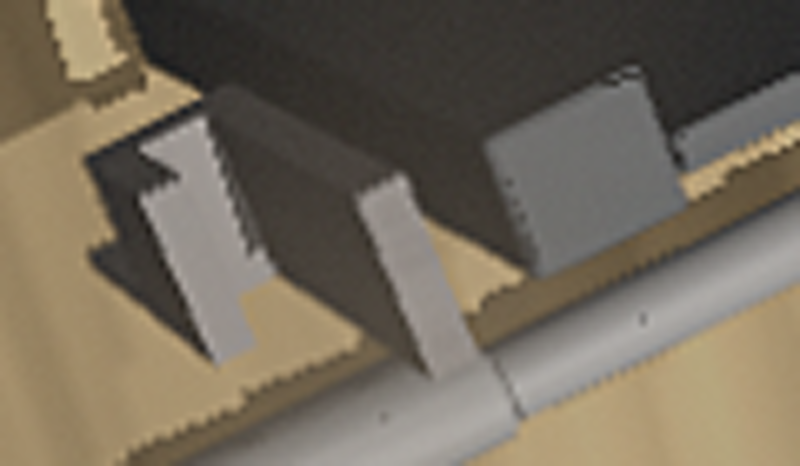

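```bash
cat >> h.py <<'E'
def ray(p,uv,T=None):
    T=p["world_from_camera"] if T is None else T
    n=cv2.undistortPoints(np.atleast_2d(np.float64(uv))[:,None],p["intrinsics"],np.asarray(p["D"],float))[:,0]
    return T[:3,3],np.c_[n[:,0],-n[:,1],-np.ones(len(n))]@T[:3,:3].T
def atz(p,uv,z,T=None):
    o,d=ray(p,uv,T); return o+d*((np.asarray(z)-o[2])/d[:,2])[:,None]
def wT(p):
    M=np.eye(4);M[:3,:3]=R.from_rotvec(p["st"]["tcp_rot"]).as_matrix();M[:3,3]=p["st"]["tool_pos"]; return M@p["mount"]
E
python3 - <<'E'
from h import *
import pickle
from workcell import read_camera
p=pickle.load(open("w1.pkl","rb"));T=wT(p)
k=lambda a:np.array(a)/6.667+[460,190]
f=lambda n,a,z:print(n,atz(p,k(a),z,T).round(4)[:,:2].tolist())
f("post",[[487,145],[640,70],[685,200],[540,275]],.14)
f("wall",[[357,192],[403,175],[475,355],[430,378]],.138)
f("lip",[[140,198],[180,183],[253,345],[218,362]],.109)
g=lambda n,a,z:print(n,atz(p,np.array([a])*.8,z,T).round(4)[:,:2].tolist())
g("handletop",[407,271],.1566); g("tip",[409,345],.101); g("gate end front",[417,299],.112); g("gate end back",[431,299],.112)
t=read_camera("top")
h=lambda a,z:print("top",atz(t,np.array([a])/2.16+[190,130],z).round(4)[:,:2].tolist())
h([344,357],.1566);h([400,380],.1);h([388,216],.14);h([116,272],.14);h([398,237],.138);h([392,252],.109)
E
```

```text
post [[0.6287, -0.1453], [0.6477, -0.144], [0.6486, -0.1615], [0.6303, -0.1633]]
wall [[0.6137, -0.1454], [0.6193, -0.1456], [0.6211, -0.1707], [0.6153, -0.1713]]
lip [[0.5975, -0.1472], [0.6029, -0.1475], [0.6051, -0.1723], [0.6001, -0.1727]]
handletop [[0.482, -0.0794]]
tip [[0.4553, -0.1436]]
gate end front [[0.4758, -0.1107]]
gate end back [[0.4846, -0.1146]]
top [[0.48, -0.0812]]
top [[0.4514, -0.1453]]
top [[0.636, -0.1575]]
top [[0.6131, 0.1605]]
top [[0.6102, -0.1651]]
top [[0.5998, -0.1596]]
```

Request:
{"method": "drive_tool", "body": {
  "rows": [
    [0,0,0,0.0015,0.0015,0.035,1],
    [0,0,0,0,0,0.035,1],
    [0,0,0,0,0,0.035,1],
    [0,0,0,0,0,0.035,1],
    [0,0,0,0,0,0.025,1],
    [0,0,0,0,0,0.011,1],
    [0,0,0,0,0,0,0.4],
    [0,0,0,0,0,0,0.4]
  ],
  "force": 25
}}

```text
time: 3.82
tool_pos: [0.4819, -0.079, 0.1261]
tcp_rot: [-2.64, -1.703, 0.0]
wrist_force: [0.1, -0.6, 0.8]
width: 0.75
grip_force: 0.0
```

Request:
{"method": "drive_tool", "body": {
  "rows": [
    [0,0,0,0,0,0,0],
    [0,0,0,0,0,0,0],
    [0,0,0,0,0,0,0],
    [0,0,0,0,0,0,0],
    [0,0,0,0,0,0,0],
    [0,0,0,0,0,0,0],
    [0,0,0,0,0,0,0]
  ]
}}

```text
time: 4.4
tool_pos: [0.4828, -0.0793, 0.1274]
tcp_rot: [2.638, 1.702, 0.003]
wrist_force: [-0.8, 0.3, 6.9]
width: 0.177
grip_force: 25.7
```

Run:
```python
from h import *
from workcell import read_camera,status
import pickle
st=status.read_state(); print(st)
p=read_camera("wrist"); p["st"]=st; pickle.dump(p,open("w2.pkl","wb"))
cv2.imwrite("pics/w2.png",p["color"][:,:,::-1])
```

```text
{'time': 4.4, 'q': array([-2.13578680e-01,  1.09421754e-03,  2.10226724e+00, -4.59985428e-05,
        1.03532355e+00,  2.11084858e-01]), 'joint_vel': array([-9.80043778e-04, -9.72759176e-04, -1.85748397e-03,  1.97162286e-03,
       -8.06627217e-05, -1.73854478e-04]), 'joint_torque': array([ 2.01423088e-02, -3.02221835e+01, -3.04611218e+01,  3.90691787e-02,
       -3.01647540e-01,  2.34716147e-02]), 'tool_pos': array([ 0.48281807, -0.07925192,  0.1274099 ]), 'tcp_rot': array([2.63792454, 1.7023051 , 0.00317941]), 'wrist_force': array([-0.84693179,  0.33367382,  6.89718827]), 'torque': array([0.00532715, 0.24667182, 0.05628273]), 'grip_force': 25.65833956003189, 'width': 0.17658978254035093}
```

View pics/w2.png

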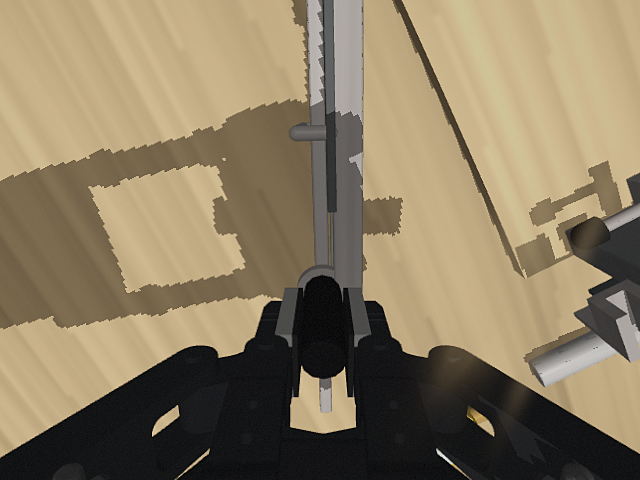

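Request:
{"method": "drive_tool", "body": {
  "rows": [
    [0,-1.65,0,0.0006,0,-0.0038,0],
    [0,-1.65,0,0.0006,0,-0.0038,0],
    [0,-1.65,0,0.0006,0,-0.0038,0],
    [0,-1.65,0,0.0006,0,-0.0038,0],
    [0,-1.65,0,0.0006,0,-0.0038,0],
    [0,-1.65,0,0.0006,0,-0.0038,0],
    [0,-1.65,0,0.0006,0,-0.0038,0],
    [0,-1.65,0,0.0006,0,-0.0038,0]
  ]
}}

```text
time: 5.12
tool_pos: [0.4848, -0.0715, 0.1555]
tcp_rot: [2.523, 1.627, -0.292]
wrist_force: [-0.4, 0.8, -1.8]
width: 0.178
grip_force: 24.9
```

Request:
{"method": "drive_tool", "body": {
  "rows": [
    [0,0,0,0,0,0,0],
    [0,0,0,0,0,0,0]
  ]
}}

```text
time: 5.28
tool_pos: [0.4851, -0.0716, 0.1554]
tcp_rot: [2.522, 1.629, -0.291]
wrist_force: [0.4, -0.4, 0.1]
width: 0.175
grip_force: 25.0
```

Run:
```python
from h import *
from workcell import read_camera,status
st=status.read_state(); print(st["tool_pos"],st["wrist_force"],st["torque"]);print(R.from_rotvec(st["tcp_rot"]).as_matrix().round(3))
p=read_camera("scene")
cv2.imwrite("pics/s1.png",cv2.resize(p["color"][170:270,240:400,::-1],(800,500),interpolation=cv2.INTER_CUBIC))
```

```text
[ 0.48513805 -0.07162864  0.15544581] [ 0.36724665 -0.4255553   0.05049488] [ 0.11133992 -0.256303   -0.03984833]
[[ 0.4    0.912 -0.093]
 [ 0.888 -0.411 -0.208]
 [-0.228  0.001 -0.974]]
```

View pics/s1.png

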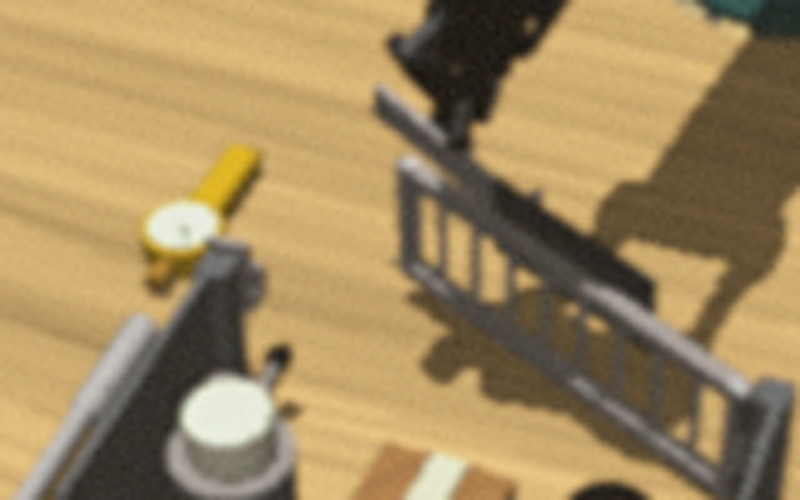

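Request:
{"method": "drive_tool", "body": {
  "rows": [
    [-0.58,0,-2.47,-0.0004,0.0109,0.0001,0],
    [-0.58,0,-2.47,-0.0004,0.0109,0.0001,0],
    [-0.58,0,-2.47,-0.0004,0.0109,0.0001,0],
    [-0.58,0,-2.47,-0.0004,0.0109,0.0001,0]
  ]
}}

```text
time: 5.67
tool_pos: [0.5248, -0.0875, 0.1542]
tcp_rot: [2.359, 1.839, -0.269]
wrist_force: [-0.3, 6.1, -3.0]
width: 0.173
grip_force: 24.9
```

```bash
cat > m.py <<'E'
from h import *
from workcell import status
st=status.read_state(); q=st["tool_pos"];M=R.from_rotvec(st["tcp_rot"]).as_matrix()
v=q[:2]-[.5935,.1485]
print(st["time"],q.round(4),"F",st["wrist_force"].round(2),"T",st["torque"].round(2),"r",np.hypot(*v).round(4),"gam",round(np.arctan2(-v[0],-v[1])-.045,4),"grip",st["grip_force"],"tooly",np.arctan2(M[1,1],M[0,1]).round(4),"\n",M.round(3))
E
python3 m.py
```

```text
5.6667 [ 0.5248 -0.0875  0.1542] F [-0.27  6.06 -3.03] T [ 1.34 -0.3   0.08] r 0.2458 gam 0.2382 grip 24.945645332336426 tooly -0.2467 
 [[ 0.238  0.97  -0.056]
 [ 0.945 -0.244 -0.217]
 [-0.224 -0.001 -0.974]]
```

Request:
{"method": "drive_tool", "body": {
  "rows": [
    [-0.58,0,-2.47,0.0003,0.0109,-0.0002,0],
    [-0.58,0,-2.47,0.0002,0.0109,-0.0001,0],
    [-0.58,0,-2.47,0.0001,0.0109,-0.0001,0],
    [-0.58,0,-2.47,0.0001,0.0109,-0.0001,0]
  ]
}}

```text
time: 6.0
tool_pos: [0.5674, -0.0952, 0.1545]
tcp_rot: [2.177, 2.031, -0.251]
wrist_force: [-1.6, 2.0, -1.8]
width: 0.177
grip_force: 25.0
```

```bash
python3 m.py
```

```text
6.0 [ 0.5674 -0.0952  0.1545] F [-1.59  2.03 -1.8 ] T [ 0.81 -0.    0.03] r 0.2451 gam 0.0617 grip 25.024676620960236 tooly -0.0694 
 [[ 0.067  0.998 -0.017]
 [ 0.972 -0.069 -0.225]
 [-0.226 -0.002 -0.974]]
```

Request:
{"method": "drive_tool", "body": {
  "rows": [
    [-0.58,0,-2.47,0.0001,0.0109,-0.0001,0],
    [-0.58,0,-2.47,0.0001,0.0109,-0.0001,0],
    [0,0,0,0,0,0,0],
    [0,0,0,0,0,0,0]
  ]
}}

```text
time: 6.33
tool_pos: [0.5891, -0.0961, 0.1549]
tcp_rot: [2.083, 2.117, -0.24]
wrist_force: [0.2, 2.8, -2.7]
width: 0.178
grip_force: 25.1
```

```bash
python3 m.py;  python3 - <<'E'
from h import *
from workcell import read_camera,status
import pickle
st=status.read_state()
p=read_camera("wrist"); p["st"]=st; pickle.dump(p,open("w3.pkl","wb"))
s=read_camera("scene"); t=read_camera("top")
a=cv2.resize(p["color"][...,::-1],(533,400)); b=cv2.resize(s["color"][190:250,255:315,::-1],(267,267),interpolation=cv2.INTER_CUBIC)
c=cv2.resize(t["color"][215:275,330:390,::-1],(267,267),interpolation=cv2.INTER_CUBIC)
im=np.zeros((534,800,3),np.uint8);im[:400,:533]=a;im[:267,533:]=b;im[267:,533:]=c
cv2.imwrite("pics/w3.png",im)
E
```

```text
6.3333 [ 0.5891 -0.0961  0.1549] F [ 0.22  2.79 -2.74] T [ 0.74 -0.13  0.14] r 0.2447 gam -0.0271 grip 25.06174474954605 tooly 0.0162 
 [[-0.016  1.     0.003]
 [ 0.974  0.016 -0.227]
 [-0.227 -0.001 -0.974]]
```

View pics/w3.png

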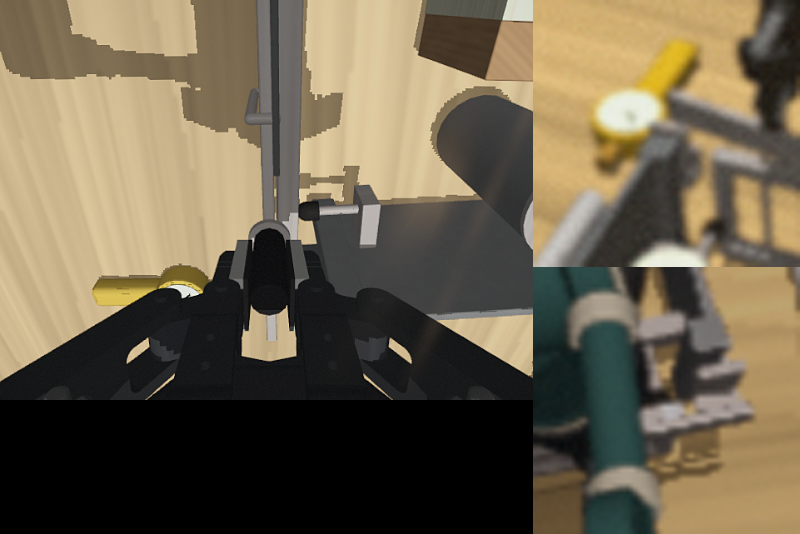

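Request:
{"method": "drive_tool", "body": {
  "rows": [
    [-0.2,0,-0.84,0.0003,0.0037,0,0],
    [-0.2,0,-0.84,0.0002,0.0037,0,0],
    [-0.2,0,-0.84,0,0.0037,0,0],
    [0,0,0,0,0,0,0],
    [0,0,0,0,0,0,0]
  ]
}}

```text
time: 6.9
tool_pos: [0.6003, -0.0957, 0.1553]
tcp_rot: [2.029, 2.162, -0.236]
wrist_force: [-2.9, 1.8, -2.3]
width: 0.179
grip_force: 25.1
```

```bash
python3 m.py
```

```text
6.9 [ 0.6003 -0.0957  0.1553] F [-2.94  1.84 -2.27] T [ 0.71  0.46 -0.05] r 0.2443 gam -0.0727 grip 25.089060366153717 tooly 0.0632 
 [[-0.062  0.998  0.013]
 [ 0.972  0.063 -0.228]
 [-0.228 -0.001 -0.974]]
```

Request:
{"method": "drive_tool", "body": {
  "rows": [
    [-0.05,0,-0.22,0,0.001,0,0],
    [-0.05,0,-0.22,0,0.001,0,0],
    [-0.05,0,-0.22,0,0.001,0,0],
    [0,0,0,0,0,0,0]
  ]
}}

```text
time: 7.23
tool_pos: [0.6031, -0.0956, 0.1553]
tcp_rot: [2.016, 2.174, -0.235]
wrist_force: [-4.6, 2.2, -1.8]
width: 0.178
grip_force: 25.1
```

Request:
{"method": "drive_tool", "body": {
  "rows": [
    [-0.05,0,-0.22,0,0.001,0,0],
    [0,0,0,0,0,0,0]
  ]
}}

```text
time: 7.4
tool_pos: [0.6039, -0.0956, 0.1553]
tcp_rot: [2.012, 2.178, -0.235]
wrist_force: [-5.0, 2.0, -2.1]
width: 0.175
grip_force: 25.2
```

```bash
python3 m.py
```

```text
7.4 [ 0.6039 -0.0956  0.1553] F [-4.96  2.01 -2.14] T [ 0.6   0.7  -0.05] r 0.2443 gam -0.0877 grip 25.154527723789215 tooly 0.079 
 [[-0.077  0.997  0.016]
 [ 0.97   0.079 -0.228]
 [-0.228 -0.002 -0.974]]
```

Request:
{"method": "drive_tool", "body": {
  "rows": [
    [-0.05,0,-0.22,0,0.001,0,0],
    [0,0,0,0,0,0,0]
  ]
}}

```text
time: 7.57
tool_pos: [0.6042, -0.0956, 0.1552]
tcp_rot: [2.008, 2.182, -0.236]
wrist_force: [-6.8, 2.0, -0.4]
width: 0.175
grip_force: 25.4
```

Request:
{"method": "drive_tool", "body": {
  "rows": [
    [-0.05,0,-0.22,0,0.001,0,0],
    [0,0,0,0,0,0,0]
  ]
}}

```text
time: 7.73
tool_pos: [0.6043, -0.0956, 0.1552]
tcp_rot: [2.005, 2.186, -0.238]
wrist_force: [-10.5, 1.8, 0.7]
width: 0.177
grip_force: 25.7
```

Request:
{"method": "drive_tool", "body": {
  "rows": [
    [0.08,0,0.35,0,-0.0017,0,0],
    [0.08,0,0.35,0,-0.0017,0,0],
    [0,0,0,0,0,0,0],
    [0,0,0,0,0,0,0]
  ]
}}

```text
time: 8.07
tool_pos: [0.6026, -0.0956, 0.1554]
tcp_rot: [2.017, 2.173, -0.235]
wrist_force: [-4.7, 1.8, -1.2]
width: 0.178
grip_force: 25.1
```

```bash
python3 m.py
```

```text
8.0667 [ 0.6026 -0.0956  0.1554] F [-4.68  1.78 -1.24] T [ 0.62  0.74 -0.13] r 0.2443 gam -0.0822 grip 25.133728981018066 tooly 0.0741 
 [[-0.072  0.997  0.015]
 [ 0.971  0.074 -0.228]
 [-0.228 -0.002 -0.974]]
```

Request:
{"method": "drive_tool", "body": {
  "rows": [
    [0,0.75,0,-0.0003,0,0.0017,0],
    [0,0.75,0,-0.0003,0,0.0017,0],
    [0,0.75,0,-0.0003,0,0.0017,0],
    [0,0.75,0,-0.0003,0,0.0017,0],
    [0,0.75,0,-0.0003,0,0.0017,0],
    [0,0,0,0,0,0,0]
  ]
}}

```text
time: 8.57
tool_pos: [0.6029, -0.0987, 0.147]
tcp_rot: [2.054, 2.211, -0.17]
wrist_force: [-4.6, 2.7, -3.1]
width: 0.176
grip_force: 25.1
```

Request:
{"method": "drive_tool", "body": {
  "rows": [
    [0,0.75,0,-0.0003,0,0.0017,0],
    [0,0.75,0,-0.0003,0,0.0017,0],
    [0,0,0,0,0,0,0]
  ]
}}

```text
time: 8.82
tool_pos: [0.603, -0.0998, 0.1437]
tcp_rot: [2.068, 2.227, -0.144]
wrist_force: [-4.6, 4.5, -2.4]
width: 0.18
grip_force: 25.0
```

```bash
python3 m.py
```

```text
8.8167 [ 0.603  -0.0998  0.1437] F [-4.57  4.54 -2.4 ] T [0.88 0.6  0.02] r 0.2485 gam -0.0831 grip 25.037887394428253 tooly 0.0739 
 [[-0.073  0.997  0.008]
 [ 0.988  0.074 -0.137]
 [-0.137 -0.002 -0.991]]
```

Request:
{"method": "drive_tool", "body": {
  "rows": [
    [0,0.75,0,0.0001,0,0.0017,0],
    [0,0.75,0,0.0001,0,0.0017,0],
    [0,0,0,0,0,0,0]
  ]
}}

```text
time: 9.07
tool_pos: [0.6032, -0.1006, 0.1406]
tcp_rot: [2.081, 2.241, -0.118]
wrist_force: [-5.3, 2.0, -2.2]
width: 0.177
grip_force: 25.1
```

Request:
{"method": "drive_tool", "body": {
  "rows": [
    [0,0.75,0,-0.0001,0,0.0017,0],
    [0,0,0,0,0,0,0]
  ]
}}

```text
time: 9.23
tool_pos: [0.6036, -0.1009, 0.1391]
tcp_rot: [2.087, 2.248, -0.104]
wrist_force: [-4.1, -0.1, -2.1]
width: 0.181
grip_force: 25.1
```

```bash
python3 m.py
```

```text
9.2333 [ 0.6036 -0.1009  0.1391] F [-4.08 -0.14 -2.05] T [ 0.23  0.8  -0.04] r 0.2496 gam -0.0853 grip 25.053648054599762 tooly 0.0741 
 [[-0.074  0.997  0.007]
 [ 0.992  0.074 -0.099]
 [-0.099 -0.    -0.995]]
```

Request:
{"method": "drive_tool", "body": {
  "rows": [
    [0,0.5,0,-0.0002,0,0.0011,0],
    [0,0,0,0,0,0,0]
  ]
}}

```text
time: 9.4
tool_pos: [0.6037, -0.1011, 0.1382]
tcp_rot: [2.091, 2.253, -0.095]
wrist_force: [-5.5, 0.3, -1.6]
width: 0.178
grip_force: 25.0
```

Request:
{"method": "drive_tool", "body": {
  "rows": [
    [0,0.5,0,-0.0002,0,0.0011,0],
    [0,0,0,0,0,0,0]
  ]
}}

```text
time: 9.57
tool_pos: [0.6038, -0.1011, 0.138]
tcp_rot: [2.096, 2.258, -0.086]
wrist_force: [-5.7, 1.5, 2.2]
width: 0.177
grip_force: 25.4
```

```bash
python3 m.py
```

```text
9.5667 [ 0.6038 -0.1011  0.138 ] F [-5.73  1.49  2.21] T [ 0.24  1.11 -0.03] r 0.2498 gam -0.0864 grip 25.42605847120285 tooly 0.0743 
 [[-0.074  0.997  0.006]
 [ 0.994  0.074 -0.081]
 [-0.082  0.    -0.997]]
```

Request:
{"method": "drive_tool", "body": {
  "rows": [
    [0,0,0,0,-0.001,0,0],
    [0,0,0,0,-0.001,0,0],
    [0,0,0,0,0,0,0]
  ]
}}

```text
time: 9.82
tool_pos: [0.6028, -0.1012, 0.138]
tcp_rot: [2.094, 2.256, -0.084]
wrist_force: [-2.6, 1.1, 2.2]
width: 0.177
grip_force: 25.3
```

Request:
{"method": "drive_tool", "body": {
  "rows": [
    [0,0,0,0,0,0,0.4],
    [0,0,0,0,0,0,0.4],
    [0,0,0,0,0,0,0.4],
    [0,0,0,0,0,0,0.4],
    [0,0,0,0,0,0,0.4],
    [0,0,0,0,0,0,0.4]
  ]
}}

```text
time: 10.32
tool_pos: [0.6021, -0.1011, 0.1373]
tcp_rot: [2.095, 2.257, -0.085]
wrist_force: [-0.7, -0.4, -0.8]
width: 0.398
grip_force: 0.0
```

```bash
python3 m.py;  python3 - <<'E'
from h import *
from workcell import read_camera,status
import pickle
st=status.read_state()
p=read_camera("wrist"); p["st"]=st; pickle.dump(p,open("w4.pkl","wb"))
s=read_camera("scene"); t=read_camera("top")
a=cv2.resize(p["color"][...,::-1],(533,400)); b=cv2.resize(s["color"][190:250,255:315,::-1],(267,267),interpolation=cv2.INTER_CUBIC)
c=cv2.resize(t["color"][215:275,330:390,::-1],(267,267),interpolation=cv2.INTER_CUBIC)
im=np.zeros((534,800,3),np.uint8);im[:400,:533]=a;im[:267,533:]=b;im[267:,533:]=c
cv2.imwrite("pics/w4.png",im)
E
```

```text
10.3167 [ 0.6021 -0.1011  0.1373] F [-0.69 -0.44 -0.84] T [0.02 0.02 0.  ] r 0.2498 gam -0.0795 grip 0.0 tooly 0.0746 
 [[-0.074  0.997  0.007]
 [ 0.994  0.074 -0.082]
 [-0.082  0.001 -0.997]]
```

View pics/w4.png

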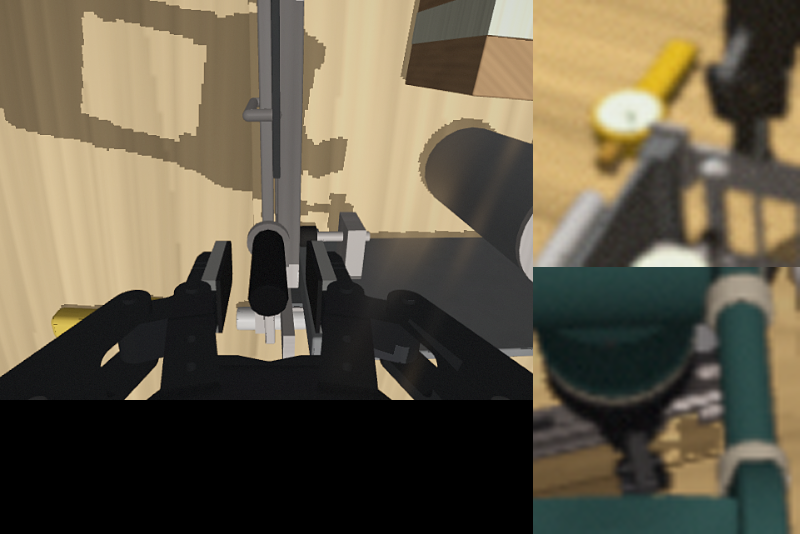

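The wrist view shows the fingers free on both sides of the handle (about (265,270)) and the bar tip (about (268,325)) lying between the lip and the wall. I'll withdraw upwards and check.

Request:
{"method": "drive_tool", "body": {
  "rows": [
    [0,0,0,0,0,-0.01,0.4],
    [0,0,0,0,0,-0.02,0.4],
    [0,0,0,0,0,-0.03,0.4],
    [0,0,0,0,0,-0.03,0.4],
    [0,0,0,0,0,-0.03,0.4],
    [0,0,0,0,0,-0.03,0.4],
    [0,0,0,0,0,0,0.4],
    [0,0,0,0,0,0,0.4]
  ]
}}

```text
time: 11.13
tool_pos: [0.6027, -0.0889, 0.291]
tcp_rot: [2.092, 2.254, -0.08]
wrist_force: [0.4, 0.1, -0.4]
width: 0.402
grip_force: 0.0
```

```bash
python3 m.py;  python3 - <<'E'
from h import *
from workcell import read_camera,status
p=read_camera("wrist")
cv2.imwrite("pics/w5.png",cv2.resize(p["color"][140:380,200:520,::-1],(800,600),interpolation=cv2.INTER_CUBIC))
E
```

```text
11.1333 [ 0.6027 -0.0889  0.291 ] F [ 0.41  0.09 -0.35] T [ 0.01  0.03 -0.06] r 0.2376 gam -0.0836 grip 0.0 tooly 0.0748 
 [[-0.074  0.997  0.013]
 [ 0.994  0.075 -0.083]
 [-0.083  0.007 -0.996]]
```

View pics/w5.png

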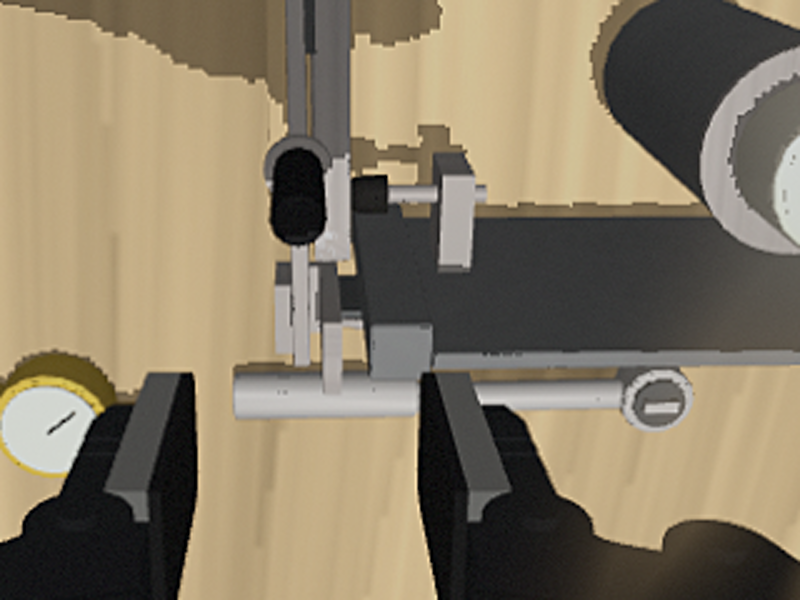

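The bar (about (302,310)) lies in the notch against the inside of the lip, with the wall behind it at (332,340). The gate touches its buffer and the gripper is clear, so I'm handing in.

```bash
python3 -c "
from workcell import workorder
print(workorder.finish_job())"
```

```text
the job is handed in; nothing more can be done
None
```

The gate is shut and the latch bar is down in the keeper's notch. The gripper is clear of everything, and I handed the job in at about 11 s of the 50 s allowed; no verdict came back.

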